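# Shake test of three parts cases, the rattling one shown to the scanner

### The arm

A 6-joint arm with a two-finger parallel gripper is mounted at the origin on the work surface. World frame = base frame: x ahead of the robot, y to its left, z up, the work surface at z = 0. Lengths are in mm, angles in rad, forces in N, time in s.
With the tool pointing down it reaches from about 400 to 925 mm from the base axis. Payload 12.5 kg.
Tool frame: the origin (TCP) lies at the very end of the fingers, on their centre line; the grasp point (between the pads) lies 19 mm behind it; z points along the fingers, x is the direction in which the jaws open and shut, and the axes are right-handed (so a half turn about z gives the same grasp; the last joint's range is limited). The gripper opens to 95 mm and grips with 3 to 60 N. Pads are 20 mm wide; open, the fingers measure 119 mm over their backs; the gripper's body (75 mm by 180 mm) begins 59 mm behind the grasp point.
Start: joints at [-1.23, 0.491, 1.559, -0, 1.092, -0.106], TCP at [270.075, -563.654, 214.661] pointing down, gripper open.
Joint ranges: [-3.1, 3.1], [-0.84, 2.19], [0.05, 2.79], [-1.13, 4.28], [0.06, 2.93], [-2.69, 2.69]. Speed limits (rad/s): [2.22, 2.22, 2.79, 3.14, 3.14, 3.14].

### API

Orientations are given as [roll, pitch, yaw] about the fixed x, y, z axes, in that order (R = Rz(yaw) Ry(pitch) Rx(roll)).
In Python, from cell import env gives the robot as it stands.
- The arm moves only by the tool arm_command, never from a script. Its argument "motion" is one flat list of numbers, 7 for each row, row after row: the opening, from -1 (shut) to 1 (fully open), then the shift along the tool's x, y, z in mm, then the turn, a rotation vector about the tool's x, y, z in degrees. In form: [fingers, dx, dy, dz, rx, ry, rz, fingers, dx, dy, dz, rx, ry, rz, ...]. A call has 1 to 20 rows; each row is the pose to reach, as a shift and turn from the pose commanded when the call began, along the tool's axes at that moment; what a row does not reach only later rows make up. A row lasts 1/10 s, in which the tool goes at most 50 mm and 8.59 degrees, less where a joint would pass 70% of its speed; a pose out of reach is approached as far as the arm can. A call with a gripper value outside its range is refused whole. The fingers move at their own pace and stop on an object; the grip force is fixed at half the most. Time passes only in rows, so rows that repeat a pose let the fingers close. It gives the time, the measured TCP pose, the force and the opening at its end, in the units of the state.
- env.state(): the state, without advancing time (a new reading comes with each control period).
- env.read_camera(name): name is "scene" or "top"; returns (picture, depth): 384x512x3 uint8, red, green, blue; 384x512 float32, mm along the optical axis (not along the pixel's ray), 0 where there is no reading.
- env.calibration(name): a dict with "fx", "fy", "cx", "cy" (pixels), "cam_to_world" (4x4, takes a point from camera to world coordinates). Camera axes: x right, y down, z forward; pixel columns grow to the right and rows downward; lengths in mm; the calibration is good to about 2 mm. A picture is of the moment at which its call begins. calibration takes no time and is no camera call.
- env.job_done(): hands the job in, once; it reports no verdict.
Trained networks look in the newest picture that a camera, given by its name, has taken for a name from the list of things; names that differ only in an ending like _2 or _b are one class to them, and where a whole thing is asked for, a point or a joint stands for the part that bears it (a point fixed in the world has none). Each returns a list of dicts, best first, with "confidence" (0 to 1); they miss things now and then, are a little off and sometimes report something else, mostly with a low value. They report only what shows in the picture. A call takes as long as a camera call. They do not tell look-alikes from the thing itself.
- env.recognise(camera, label): "location" ([column, row] in pixels, amid what is visible of it).
- env.silhouettes(camera, label): "region" (384x512 bool, what is visible of it) and "location" ([column, row] in pixels, amid what is visible of it).
- env.spot_point(camera, label): "location" ([column, row] in pixels: a listed point, or the origin of a listed thing).
The state is a dict: "t": time; "joints": joint angles; "qvel": joint speeds; "tau": joint torques, N m; "eef_pos": TCP position; "tcp_rot": TCP orientation; "ft_force": force on the tool from outside, world axes, zero at the start; "moment": the same for the moment, N m; "opening": opening from 0.0 (shut) to 1.0 (fully open).
Only numpy, scipy, OpenCV 4.12 (cv2) and the standard library are available. Lean on these libraries where they do the work, as an engineer would, in place of code of your own. Each camera call takes 0.05 s, during which the arm holds its last target.

### The job

Three latched parts cases stand in the tray and in one of them a steel ball has come out of its packing: one after the other, from the robot's left to its right, lift each case clear of the tray, shake it briskly to and fro along its length a few times and set it back where it stood. Then take the one that rattles and hold its labelled end squarely up to the scanner's window, level with the window and a few centimetres away, without touching the scanner. Finish still holding it there, with the two silent cases standing in their places and everything else on the bench undisturbed.

Things in the scene. Friction and masses are not known exactly. Their poses are not given: they have to be found in the camera images.
- case_1_center (a point): Left (+y) one of three like parts cases: latched grey plastic box 124 mm long (its x), 56 wide (y), 50 high (z), 0.22 to 0.63 kg with contents, so weight does not tell which rattles. Point: its centre, 25 mm above its underside. x runs along its length to the end with the white bar label, 62 mm from the centre, now the far end. Thin-walled: grip it lightly (40 N is ample) across the 56 mm, from above.
- case_2_center (a point): Middle case, like the left one, same point and axes. Its parts, unseen inside, are packed fast, as in all three; but in one of the three (any of them) a steel ball of 0.12 kg, 31 mm across, has come out of the packing and can roll.
- case_3_center (a point): Right (-y) case, like the left one, same point and axes. In the rattling case (any of the three) the ball runs up to 38 mm either way from the middle along the case (8 mm across it) when it is shaken lengthwise or tipped by 10 degrees or more; level and still it comes to rest.
- tray: low black tray, fixed, 170 by 400 mm (x, y), rim 14 mm high and 4 mm thick, inner floor 4 mm above the bench; origin under its centre. The cases stand on its floor in a row along its y, about 118 mm apart, all square to it.
- scanner_window (a point): scanner at the far side, fixed: black head 55 mm deep, 76 wide, 76 to 164 mm above the bench, on a round foot of 96 mm. Point: middle of its glass window, on the face towards the robot, 120 mm above the bench; x points into the scanner (from the robot), z up. The case's x along this x puts its label to the window.
- scanner: the same scanner; origin under the middle of its foot, 30 mm behind the window
- tape_roll: bystander: roll of cardboard-coloured tape lying flat, 90 mm across, 24 mm high
- spanner: bystander: steel open-ended spanner lying flat
- screwdriver: bystander: screwdriver lying flat
- hammer: bystander: hammer lying flat
- spray_can: bystander: white spray bottle, 52 mm across, 150 mm high
- flange: bystander: turned aluminium flange, 84 mm across, 34 mm high
Things that resemble listed ones, but are neither listed nor needed, are in the scene too. Leave any green or pink look-alike of the part that bears case_3_center alone.

How it is judged:
By the outcome, as a careful person would: the job done as asked, in the order asked, and still so for the second after the job is handed in, while the arm keeps its last pose, push and grip.
It also fails if it takes over 72 s, if anything falls off the work surface, if the arm or the gripper's body presses on something with over 40 N, if the wrist force passes 120 N, or if a joint passes its speed limit or range.

## Working session

There is one attempt and no reset: what is moved stays moved. The work goes in short steps, Python scripts to look and compute and a tool call to move; the robot and the scene stay as the last step left them, time stands still between calls to the robot, and variables do not carry over. Pictures are saved under pics/ and viewed, and the job is handed in when it is done.

Besides the shell and the picture viewer there is one more tool, called after "Call:" by a JSON object that holds its "fn" and its "kwargs". arm_command: Moves the arm, as the interface text tells. Its arguments: {"type":"object","properties":{"motion":{"type":"array","items":{"type":"number"}}},"required":["motion"]}

```bash
ls -a; mkdir -p pics; python3 - <<'E'
from cell import env
import cv2,numpy as np
np.set_printoptions(precision=3,suppress=True)
s=env.state(); print(s)
for n in("scene","top"):
    p,d=env.read_camera(n); cv2.imwrite(f"pics/{n}0.png",p[:,:,::-1]); np.save(f"pics/{n}0d.npy",d)
    c=env.calibration(n);print(n,c)
    for l in("case_1_center","scanner_window","tray","scanner"):
        print(l,[(r["location"],round(r["confidence"],2)) for r in env.spot_point(n,l)])
E
```

```text
.
..
pics
{'t': 0.0, 'joints': array([-1.23 ,  0.492,  1.559, -0.   ,  1.092, -0.106]), 'qvel': array([-0.001, -0.   , -0.001,  0.001, -0.   ,  0.   ]), 'tau': array([ -0.001, -61.265, -25.818,   0.069,   0.048,  -0.   ]), 'eef_pos': array([ 269.974, -563.401,  214.064]), 'tcp_rot': array([-3.141,  0.001, -1.124]), 'ft_force': array([1.138, 0.902, 0.262]), 'moment': array([-0.041, -0.001, -0.024]), 'opening': 0.9998445342520347}
scene {'fx': 370.2891200054069, 'fy': 370.2891200054069, 'cx': 258.26482362117906, 'cy': 187.22854688369353, 'cam_to_world': array([[ -0.873,   0.348,  -0.341, 958.188],
       [  0.487,   0.615,  -0.62 , 833.401],
       [ -0.006,  -0.708,  -0.707, 991.951],
       [  0.   ,   0.   ,   0.   ,   1.   ]])}
case_1_center [([258.2, 199.1], 0.87)]
scanner_window [([176.3, 184.0], 0.65)]
tray [([251.9, 182.8], 0.91)]
scanner [([173.1, 207.8], 0.87), ([327.2, 305.7], 0.44), ([168.6, 176.5], 0.19)]
top {'fx': 463.6008213554734, 'fy': 463.6008213554734, 'cx': 255.81458649675406, 'cy': 188.35840354113952, 'cam_to_world': array([[  -0.024,   -0.992,    0.127,  337.668],
       [  -1.   ,    0.024,    0.002,    5.941],
       [  -0.005,   -0.127,   -0.992, 1734.561],
       [   0.   ,    0.   ,    0.   ,    1.   ]])}
case_1_center [([252.3, 198.5], 0.67)]
scanner_window [([285.7, 126.7], 0.74)]
tray []
scanner [([283.5, 125.4], 0.89)]
```

```bash
python3 - <<'E'
import cv2
for n in("scene","top"):
    p=cv2.imread(f"pics/{n}0.png"); cv2.imwrite(f"pics/{n}0b.png",cv2.resize(p,(800,600),interpolation=cv2.INTER_CUBIC))
p=cv2.imread("pics/top0.png")[90:290,130:390];cv2.imwrite("pics/top0c.png",cv2.resize(p,(780,600),interpolation=cv2.INTER_CUBIC))
E
```

```text
(no output)
```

View pics/scene0b.png

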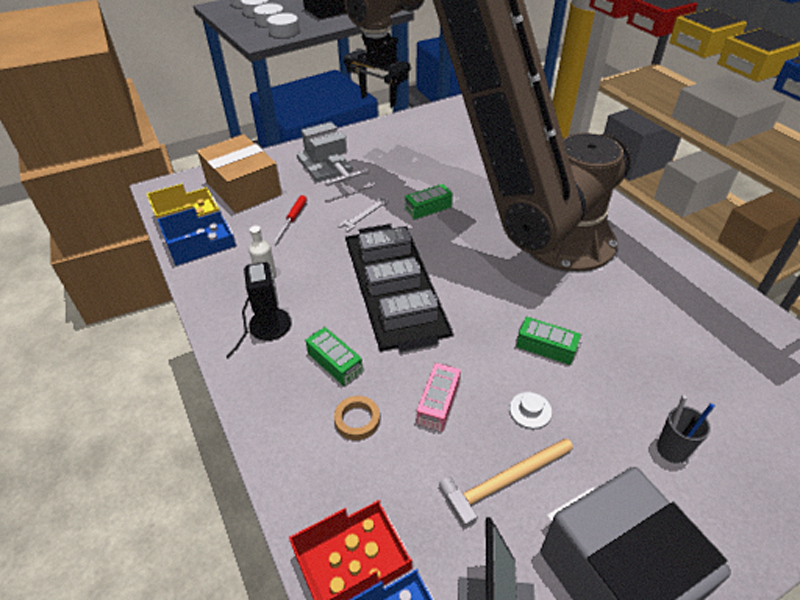

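View pics/top0c.png

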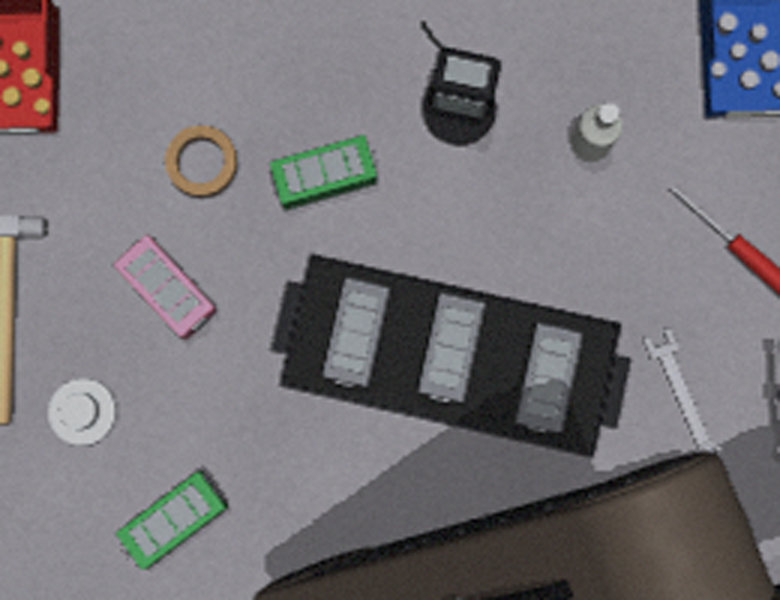

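The scene picture shows the robot at the back right, the black tray with three grey cases around (395,275), the scanner at (262,300) and green and pink look-alikes outside the tray. The enlarged top crop shows the cases at (355,335), (452,348) and (550,378), with the tray turned a few degrees and the scanner at (462,95). Next I measure them from depth.

```bash
cat > h.py <<'E'
from cell import env
import cv2,numpy as np
np.set_printoptions(precision=2,suppress=True)
def cloud(n,d):
    c=env.calibration(n);v,u=np.mgrid[0:384,0:512]
    P=np.stack([(u-c["cx"])/c["fx"]*d,(v-c["cy"])/c["fy"]*d,d,np.ones_like(d)],-1)@c["cam_to_world"].T
    P=P[...,:3];P[d==0]=np.nan;return P
def proj(n,p):
    c=env.calibration(n);q=np.linalg.inv(c["cam_to_world"])@np.append(p,1);return np.array([q[0]/q[2]*c["fx"]+c["cx"],q[1]/q[2]*c["fy"]+c["cy"]])
E
python3 - <<'E'
from h import *
for n in("top","scene"):
    p=cv2.imread(f"pics/{n}0.png");d=np.load(f"pics/{n}0d.npy");P=cloud(n,d)
    hsv=cv2.cvtColor(p,cv2.COLOR_BGR2HSV)
    m=(P[...,2]>44)&(P[...,2]<64)&(P[...,0]>350)&(P[...,0]<700)&(abs(P[...,1])<320)&(hsv[...,1]<70)
    k,L,st,_=cv2.connectedComponentsWithStats(m.astype(np.uint8))
    print(n,"bench z",np.nanmedian(P[(abs(P[...,2])<30)&(P[...,0]>400)][:,2]))
    for i in range(1,k):
        if st[i,4]<60: continue
        Q=P[L==i];(c,s,a)=cv2.minAreaRect(Q[:,:2].astype(np.float32)); print(st[i],np.array(c),np.array(s),a,"z",np.median(Q[:,2]))
    # scanner
    m=(P[...,2]>20)&(P[...,2]<200)&(P[...,0]>640)&(P[...,0]<860)&(P[...,1]>-120)&(P[...,1]<40)
    Q=P[m];print("scanner",Q.min(0),Q.max(0),len(Q))
    H=Q[Q[:,2]>150];r=cv2.minAreaRect(H[:,:2].astype(np.float32));print("head top",len(H),np.median(H[:,2]),r)
    for z in (90,110,130,150):
        h=Q[abs(Q[:,2]-z)<10];
        if len(h):print(z,len(h),h.min(0),h.max(0))
    # tray: black
    m=(hsv[...,2]<60)&(P[...,2]>-5)&(P[...,2]<25)&(P[...,0]>350)&(P[...,0]<720)&(P[...,1]>-300)&(P[...,1]<250)
    k,L,st,_=cv2.connectedComponentsWithStats(m.astype(np.uint8));i=1+st[1:,4].argmax();Q=P[L==i];print("tray",cv2.minAreaRect(Q[:,:2].astype(np.float32)))
for n in("scene","top"):
  for l in ("scanner_window","scanner"):
    print(n,l)
E
```

```text
top bench z 0.8115752444766713
[172 168  28  35 447] [570.62 271.71] [128.74  55.66] 41.57855987548828 z 50.76164632106406
[237 183  22  36 521] [508.44  39.5 ] [ 55.84 130.71] 75.96875762939453 z 53.79377836599201
[269 188  22  36 522] [486.53 -75.67] [ 55.85 130.02] 75.53548431396484 z 53.76559205484989
[302 198  22  36 523] [ 447.26 -193.16] [ 56.24 129.13] 75.62076568603516 z 53.784447088040224
scanner [ 693.95 -119.99   20.83] [828.18  39.23 175.  ] 493
head top 278 164.19799893659058 ((797.0661010742188, -93.66226959228516), (66.9442367553711, 58.313236236572266), 74.72889709472656)
90 11 [ 764.19 -115.97   82.38] [781.68 -58.69  98.96]
110 26 [ 762.07 -118.99  100.  ] [781.47 -58.23 118.96]
130 33 [ 760.64 -117.62  120.22] [782.77 -57.53 139.95]
150 81 [ 762.78 -119.99  140.75] [828.18 -56.82 160.  ]
tray ((482.49078369140625, -78.36148071289062), (436.08489990234375, 170.7379150390625), 76.02098846435547)
scene bench z -0.5829503413142447
[230 145  33  16 327] [ 449.79 -190.49] [ 62.95 131.91] 78.35874938964844 z 52.35887757404123
[234 165  35  17 383] [488.26 -74.26] [ 61.63 129.43] 75.34871673583984 z 52.3361170125512
[243 186  38  18 446] [510.02  40.69] [ 62.69 130.58] 75.37815856933594 z 52.55346868777025
[271 236  20  27 289] [573.63 274.29] [95.78 39.63] 42.179344177246094 z 49.14756615124986
scanner [ 696.83 -119.54   20.04] [853.74  39.87 172.91] 735
head top 267 162.63883626219365 ((799.2462158203125, -89.6787109375), (69.18174743652344, 56.1273078918457), 77.3435287475586)
90 73 [ 779.52 -107.21   81.89] [838.16 -53.42  99.7 ]
110 80 [ 764.14 -107.37  100.64] [831.75 -51.84 119.89]
130 80 [766.22 -98.73 120.07] [831.68 -52.28 139.93]
150 126 [ 763.55 -119.54  140.01] [832.13 -51.93 159.66]
tray ((486.6182556152344, -66.4674072265625), (422.9799499511719, 169.76564025878906), 75.99018859863281)
scene scanner_window
scene scanner
top scanner_window
top scanner
```

```bash
python3 - <<'E'
from h import *
for n in("top","scene"):
    p=cv2.imread(f"pics/{n}0.png");d=np.load(f"pics/{n}0d.npy");P=cloud(n,d)
    m=(P[...,2]>20)&(P[...,0]>700)&(P[...,0]<900)&(P[...,1]>-180)&(P[...,1]<-20)&(P[...,2]<200)
    k,L,st,_=cv2.connectedComponentsWithStats(m.astype(np.uint8),connectivity=4)
    for i in range(1,k):
        if st[i,4]<100: continue
        Q=P[L==i];print(n,st[i],Q.min(0),Q.max(0))
        H=Q[abs(Q[:,2]-163)<5];print(len(H),cv2.minAreaRect(H[:,:2].astype(np.float32)))
        # front face: slope fit of min-x edge
        F=Q[(Q[:,2]>85)&(Q[:,2]<157)]
        if n=="top":
            a=np.polyfit(F[:,1],F[:,0],1);r=F[:,0]-np.polyval(a,F[:,1])
            for _ in range(6):
                g=abs(r)<4+0*r; a=np.polyfit(F[g,1],F[g,0],1);r=F[:,0]-np.polyval(a,F[:,1])
            print("face: dx/dy",a,"deg",np.degrees(np.arctan(-a[0])),g.sum(),len(F),F[g].min(0),F[g].max(0))
    # spot points raycast at z=120 / 0
    c=env.calibration(n)
    for l,uv,z in {"top":[("w",(285.7,126.7),120),("s",(283.5,125.4),0)],"scene":[("w",(176.3,184.),120),("s",(173.1,207.8),0)]}[n]:
        v=c["cam_to_world"][:3,:3]@np.array([(uv[0]-c["cx"])/c["fx"],(uv[1]-c["cy"])/c["fy"],1]);o=c["cam_to_world"][:3,3]
        print(l,o+v*(z-o[2])/v[2])
p=cv2.imread("pics/top0.png")[95:145,255:315];cv2.imwrite("pics/sc.png",cv2.resize(p,(720,600),interpolation=cv2.INTER_CUBIC))
p=cv2.imread("pics/scene0.png")[155:225,140:200];cv2.imwrite("pics/sc2.png",cv2.resize(p,(514,600),interpolation=cv2.INTER_CUBIC))
E
```

```text
top [273 106  24  24 438] [ 760.64 -137.95   82.38] [828.18 -56.67 175.  ]
230 ((795.4849243164062, -96.66771697998047), (74.36993408203125, 55.71491622924805), 76.66646575927734)
face: dx/dy [  0.24 791.91] deg -13.749514185012139 109 129 [ 760.64 -125.76   87.92] [781.88 -57.03 156.66]
w [ 763.34 -102.67  120.  ]
s [ 800.3  -102.47    0.  ]
scene [155 168  23  42 663] [ 763.55 -133.56   20.04] [853.74 -51.84 172.91]
218 ((798.5932006835938, -93.74073791503906), (74.52526092529297, 52.0729866027832), 73.34281921386719)
w [770.05 -81.16 120.  ]
s [797.1 -96.5   0. ]
```

View pics/sc.png

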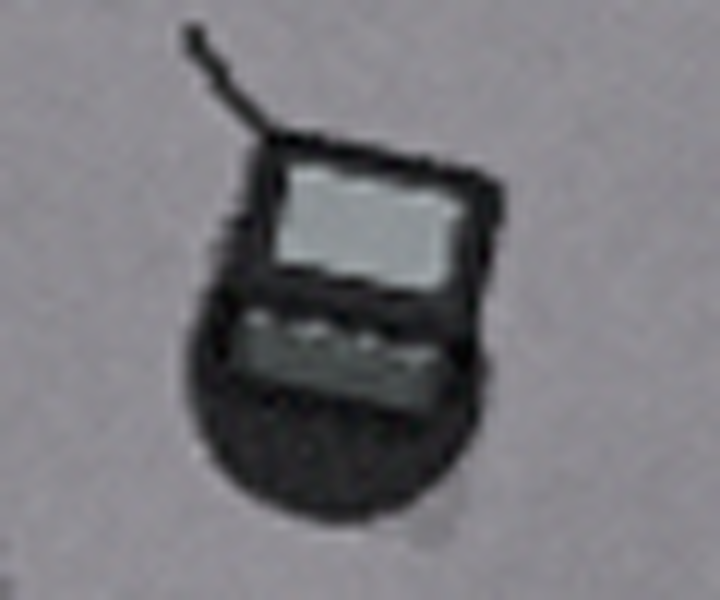

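View pics/sc2.png

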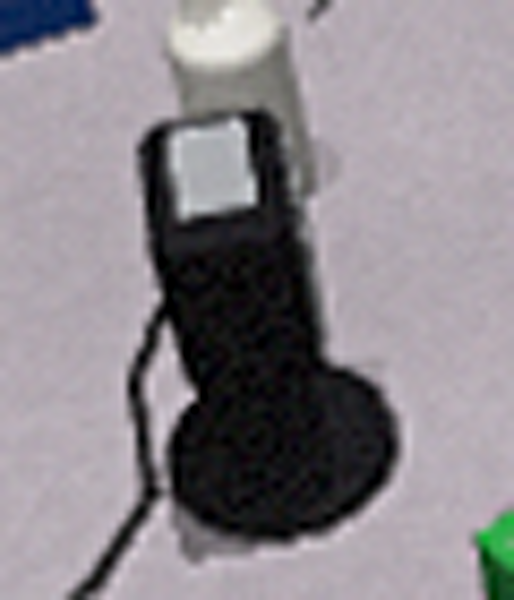

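```bash
cat >> h.py <<'E'
def rel(p0,yaw0,p1,yaw1):
    "shift in tool axes (pointing down) and turn about tool z, deg"
    a=np.radians(yaw0);R=np.array([[np.cos(a),np.sin(a),0],[np.sin(a),-np.cos(a),0],[0,0,-1]])
    return R.T@(np.array(p1)-np.array(p0)),-(yaw1-yaw0)
E
python3 - <<'E'
from h import *
s=env.state();print(np.degrees(s["tcp_rot"]))
d,t=rel([270.1,-563.65,214.66],-64.4,[509,40,200],-104.2);print(d,t)
E
```

```text
[-180.    -0.   -64.4]
[-441.17 -476.28   14.66] 39.8
```

Call:
{"fn": "arm_command", "kwargs": {"motion": [1,-441,-476,15,0,0,39.8,1,-441,-476,15,0,0,39.8,1,-441,-476,15,0,0,39.8,1,-441,-476,15,0,0,39.8,1,-441,-476,15,0,0,39.8,1,-441,-476,15,0,0,39.8,1,-441,-476,15,0,0,39.8,1,-441,-476,15,0,0,39.8,1,-441,-476,15,0,0,39.8,1,-441,-476,15,0,0,39.8,1,-441,-476,15,0,0,39.8,1,-441,-476,15,0,0,39.8,1,-441,-476,15,0,0,39.8,1,-441,-476,15,0,0,39.8,1,-441,-476,15,0,0,39.8,1,-441,-476,15,0,0,39.8]}}

```text
t: 2.1
eef_pos: [508.5, 39.0, 199.6]
tcp_rot: [3.141, -0.0, -1.819]
ft_force: [0.1, 0.5, -0.9]
opening: 0.999
```

```bash
cat >> h.py <<'E'
def ft(k=4,show=True):
    F=[]
    for i in range(k):
        p,d=env.read_camera("scene" if i%2 else "top");s=env.state();F.append(np.r_[s["ft_force"],s["moment"],s["tau"]])
    F=np.array(F);print("t",s["t"],"pos",s["eef_pos"],"rot",np.degrees(s["tcp_rot"]),"op",s["opening"]);print("mean",F.mean(0).round(3).tolist());print("std",F.std(0).round(3).tolist())
    return p,d
E
python3 - <<'E'
from h import *
ft()
p,d=env.read_camera("scene");cv2.imwrite("pics/s1.png",cv2.resize(p[:,:,::-1][120:260,170:360],(800,590),interpolation=cv2.INTER_CUBIC))
d,t=rel([508.7,39.5,199.6],-104.2,[509.2,40.1,12],-104.2);print(d,t)
E
```

```text
t 2.3 pos [508.67  38.6  199.79] rot [-179.99   -0.   -104.31] op 0.9980743674695457
mean [-0.245, -0.333, -0.094, 0.054, 0.016, -0.025, 0.55, -48.447, -23.097, 0.025, -0.088, -0.008]
std [0.472, 0.497, 0.182, 0.01, 0.014, 0.015, 0.292, 0.074, 0.03, 0.006, 0.001, 0.002]
[ -0.7   -0.34 187.6 ] -0.0
```

View pics/s1.png

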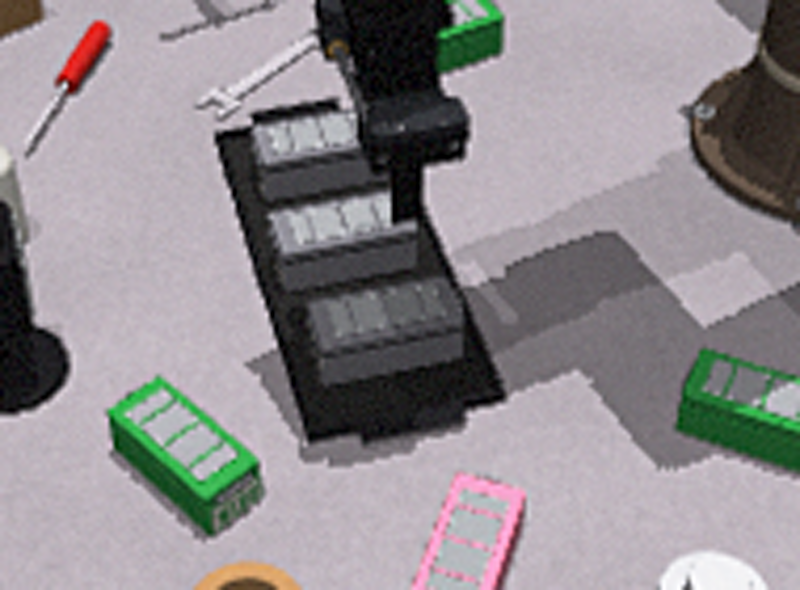

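Call:
{"fn": "arm_command", "kwargs": {"motion": [1,-0.5,0,50,0,0,0,1,-0.5,0,100,0,0,0,1,-0.5,0,145,0,0,0,1,-0.5,0,170,0,0,0,1,-0.5,0,182,0,0,0,1,-0.5,0,187,0,0,0,1,-0.5,0,187,0,0,0,-1,-0.5,0,187,0,0,0,-1,-0.5,0,187,0,0,0,-1,-0.5,0,187,0,0,0,-1,-0.5,0,187,0,0,0,-1,-0.5,0,187,0,0,0,-1,-0.5,0,187,0,0,0]}}

```text
t: 3.65
eef_pos: [508.9, 40.0, 12.8]
tcp_rot: [-3.141, -0.0, -1.819]
ft_force: [-2.0, -3.8, 4.4]
opening: 0.588
```

Call:
{"fn": "arm_command", "kwargs": {"motion": [-1,0,0,-10,0,0,0,-1,0,0,-40,0,0,0,-1,0,0,-80,0,0,0,-1,0,0,-110,0,0,0,-1,0,0,-125,0,0,0,-1,0,0,-130,0,0,0,-1,0,0,-130,0,0,0,-1,0,0,-130,0,0,0,-1,0,0,-130,0,0,0]}}

```text
t: 4.55
eef_pos: [508.4, 40.2, 141.5]
tcp_rot: [3.14, -0.0, -1.819]
ft_force: [-0.7, -0.0, -4.7]
opening: 0.591
```

```bash
python3 - <<'E'
from h import *
p,d=ft()
E
```

```text
t 4.75 pos [508.78  40.2  142.06] rot [ 179.95   -0.01 -104.2 ] op 0.5865674316243424
mean [-0.552, 0.198, -4.538, 0.067, 0.046, 0.007, 0.013, -53.47, -21.201, 0.012, -0.092, -0.0]
std [0.412, 0.743, 0.449, 0.014, 0.037, 0.016, 0.008, 0.135, 0.01, 0.0, 0.001, 0.0]
```

Call:
{"fn": "arm_command", "kwargs": {"motion": [-1,0,30,0,0,0,0,-1,0,0,0,0,0,0,-1,0,-40,0,0,0,0,-1,0,0,0,0,0,0,-1,0,40,0,0,0,0,-1,0,0,0,0,0,0,-1,0,-40,0,0,0,0,-1,0,0,0,0,0,0,-1,0,40,0,0,0,0,-1,0,0,0,0,0,0,-1,0,-40,0,0,0,0,-1,0,0,0,0,0,0,-1,0,40,0,0,0,0,-1,0,0,0,0,0,0,-1,0,-40,0,0,0,0]}}

```text
t: 6.25
eef_pos: [546.4, 30.8, 142.4]
tcp_rot: [3.139, -0.0, -1.818]
ft_force: [2.5, -0.1, -4.7]
opening: 0.584
```

```bash
python3 - <<'E'
from h import *
for i in range(5): p,d=ft(2)
E
```

```text
t 6.35 pos [551.69  29.34 142.56] rot [-179.79    0.03 -104.25] op 0.5906588963278884
mean [2.429, -1.445, -4.705, -0.058, -0.177, -0.003, 3.4, -61.561, -12.886, 0.168, 1.487, -0.044]
std [1.982, 1.243, 0.433, 0.141, 0.135, 0.017, 4.024, 4.738, 11.226, 0.179, 1.244, 0.131]
t 6.45 pos [547.79  30.18 141.93] rot [ 179.94   -0.02 -104.22] op 0.5872549715081365
mean [0.042, 0.468, -5.034, 0.061, 0.088, 0.008, -0.568, -57.327, -24.509, -0.009, -0.248, -0.044]
std [0.066, 0.399, 0.0, 0.057, 0.001, 0.008, 0.063, 0.02, 0.417, 0.007, 0.009, 0.021]
t 6.55 pos [546.91  30.52 142.22] rot [ 179.92   -0.02 -104.2 ] op 0.584720039338963
mean [-0.055, 0.329, -5.279, 0.072, 0.086, 0.005, -0.322, -57.21, -23.076, 0.007, -0.169, -0.004]
std [0.171, 0.277, 0.366, 0.01, 0.03, 0.001, 0.055, 0.004, 0.247, 0.002, 0.015, 0.003]
t 6.65 pos [547.03  30.6  142.54] rot [ 179.96   -0.01 -104.19] op 0.5875471524101636
mean [0.588, -0.3, -4.745, 0.08, 0.083, 0.002, -0.171, -57.327, -22.462, 0.011, -0.131, 0.001]
std [0.102, 0.104, 0.465, 0.015, 0.008, 0.026, 0.046, 0.016, 0.005, 0.001, 0.025, 0.001]
t 6.75 pos [547.25  30.58 142.71] rot [ 179.99   -0.   -104.19] op 0.5842293640104278
mean [-0.332, -0.026, -4.224, 0.051, 0.066, 0.008, -0.059, -57.511, -22.376, 0.012, -0.145, 0.001]
std [0.026, 0.033, 0.326, 0.0, 0.012, 0.038, 0.018, 0.048, 0.015, 0.001, 0.003, 0.0]
```

Call:
{"fn": "arm_command", "kwargs": {"motion": [-1,0,40,0,0,0,0,-1,0,80,0,0,0,0,-1,0,40,0,0,0,0,-1,0,0,0,0,0,0,-1,0,40,0,0,0,0,-1,0,80,0,0,0,0,-1,0,80,0,0,0,0,-1,0,80,0,0,0,0,-1,0,80,0,0,0,0,-1,0,80,0,0,0,0]}}

```text
t: 7.75
eef_pos: [470.8, 49.9, 142.7]
tcp_rot: [-3.141, 0.0, -1.819]
ft_force: [-0.5, 0.6, -4.8]
opening: 0.587
```

```bash
python3 - <<'E'
from h import *
for i in range(4): p,d=ft(3)
E
```

```text
t 7.9 pos [470.51  49.89 142.54] rot [-179.99   -0.   -104.21] op 0.5872041025489743
mean [0.41, -0.131, -4.98, 0.042, -0.021, 0.015, 0.05, -49.149, -20.226, 0.015, -0.049, -0.001]
std [0.46, 0.293, 0.322, 0.019, 0.038, 0.014, 0.024, 0.066, 0.018, 0.001, 0.003, 0.0]
t 8.05 pos [470.27  49.95 142.54] rot [ 180.     -0.01 -104.21] op 0.5898548976350674
mean [-0.153, 0.658, -4.614, 0.035, -0.009, 0.024, -0.005, -48.983, -20.235, 0.013, -0.054, -0.0]
std [0.631, 0.36, 0.295, 0.009, 0.018, 0.022, 0.007, 0.028, 0.007, 0.0, 0.0, 0.0]
t 8.2 pos [470.2   50.   142.58] rot [-180.    -0.  -104.2] op 0.5928581595554905
mean [0.267, 0.181, -4.561, 0.028, -0.035, 0.02, -0.016, -48.924, -20.21, 0.013, -0.053, -0.0]
std [0.207, 0.298, 0.712, 0.011, 0.037, 0.007, 0.001, 0.006, 0.005, 0.0, 0.0, 0.0]
t 8.35 pos [470.14  50.02 142.59] rot [ 180.    -0.  -104.2] op 0.587035777313006
mean [0.237, 0.205, -4.885, 0.077, -0.028, 0.004, -0.012, -48.919, -20.196, 0.013, -0.052, -0.0]
std [0.378, 0.092, 0.272, 0.045, 0.02, 0.041, 0.002, 0.002, 0.002, 0.0, 0.0, 0.0]
```

Call:
{"fn": "arm_command", "kwargs": {"motion": [-1,0,-20,0,0,0,0,-1,0,-36,0,0,0,0,-1,0,-40,0,0,0,0,-1,0,-40,0,0,0,0,-1,0,-40,0,0,0,0,-1,0,-40,35,0,0,0,-1,0,-40,75,0,0,0,-1,0,-40,105,0,0,0,-1,0,-40,118,0,0,0,-1,0,-40,125,0,0,0,-1,0,-40,128,0,0,0,-1,0,-40,129.5,0,0,0,-1,0,-40,130,0,0,0,-1,0,-40,130,0,0,0]}}

```text
t: 9.75
eef_pos: [509.2, 40.2, 13.3]
tcp_rot: [-3.14, 0.0, -1.819]
ft_force: [-0.3, 0.7, -5.0]
opening: 0.586
```

```bash
python3 - <<'E'
from h import *
ft(2)
E
```

```text
t 9.85 pos [509.15  40.2   13.13] rot [-179.95    0.01 -104.2 ] op 0.5828484652514536
mean [0.714, 0.263, -4.327, 0.048, 0.035, 0.021, 0.007, -59.007, -12.56, 0.006, -0.092, 0.0]
std [0.158, 0.315, 0.202, 0.001, 0.031, 0.014, 0.0, 0.049, 0.006, 0.0, 0.003, 0.0]
```

Call:
{"fn": "arm_command", "kwargs": {"motion": [-1,0,0,0.5,0,0,0,-1,0,0,0.8,0,0,0,-1,0,0,0.8,0,0,0,1,0,0,0.8,0,0,0,1,0,0,0.8,0,0,0,1,0,0,0.8,0,0,0,1,0,0,0.8,0,0,0,1,0,0,0.8,0,0,0,1,0,0,-20,0,0,0,1,0,0,-70,0,0,0,1,0,0,-120,0,0,0,1,0,0,-120,0,0,0]}}

```text
t: 11.05
eef_pos: [511.3, 40.2, 138.0]
tcp_rot: [-3.133, 0.002, -1.818]
ft_force: [-0.3, 0.6, -0.8]
opening: 0.995
```

```bash
python3 - <<'E'
from h import *
ft(2)
d,t=rel([508.9,39.7,132.7],-104.2,[487.4,-75,132],-104.2);print(d,t)
d,t=rel([508.9,39.7,132.7],-104.2,[448.5,-191.8,132],-104.2);print(d,t)
E
```

```text
t 11.15 pos [509.17  40.22 133.54] rot [-179.87    0.02 -104.2 ] op 1.0015400677475972
mean [-0.447, 0.311, -0.834, 0.065, 0.056, -0.042, 0.091, -54.459, -21.159, 0.016, 0.251, 0.0]
std [0.381, 0.365, 0.514, 0.001, 0.014, 0.022, 0.012, 0.262, 0.29, 0.001, 0.179, 0.0]
[116.47  -7.29   0.7 ] -0.0
[239.24   1.77   0.7 ] -0.0
```

Call:
{"fn": "arm_command", "kwargs": {"motion": [1,45,-3,0,0,0,0,1,90,-6,0,0,0,0,1,112,-7,0,0,0,0,1,117,-7,0,0,0,0,1,117,-7,10,0,0,0,1,117,-7,50,0,0,0,1,117,-7,85,0,0,0,1,117,-7,108,0,0,0,1,117,-7,118,0,0,0,1,117,-7,119.5,0,0,0,1,117,-7,119.5,0,0,0,-1,117,-7,119.5,0,0,0,-1,117,-7,119.5,0,0,0,-1,117,-7,119.5,0,0,0,-1,117,-7,119.5,0,0,0,-1,117,-7,119.5,0,0,0,-1,117,-7,119.5,0,0,0]}}

```text
t: 12.85
eef_pos: [487.1, -75.1, 13.3]
tcp_rot: [-3.141, -0.0, -1.819]
ft_force: [-1.0, -1.2, 3.5]
opening: 0.586
```

```bash
python3 - <<'E'
from h import *
p,d=ft(2);cv2.imwrite("pics/s2.png",cv2.resize(p[:,:,::-1][120:260,170:360],(800,590),interpolation=cv2.INTER_CUBIC))
E
```

```text
t 12.95 pos [487.12 -75.12  13.34] rot [-179.97   -0.01 -104.2 ] op 0.5863989759524841
mean [-1.004, -1.987, 3.868, -0.279, 0.221, -0.031, 1.081, -52.842, -10.589, 0.276, -0.186, 0.006]
std [0.07, 0.259, 0.505, 0.011, 0.015, 0.027, 0.071, 0.138, 0.019, 0.018, 0.006, 0.001]
```

View pics/s2.png

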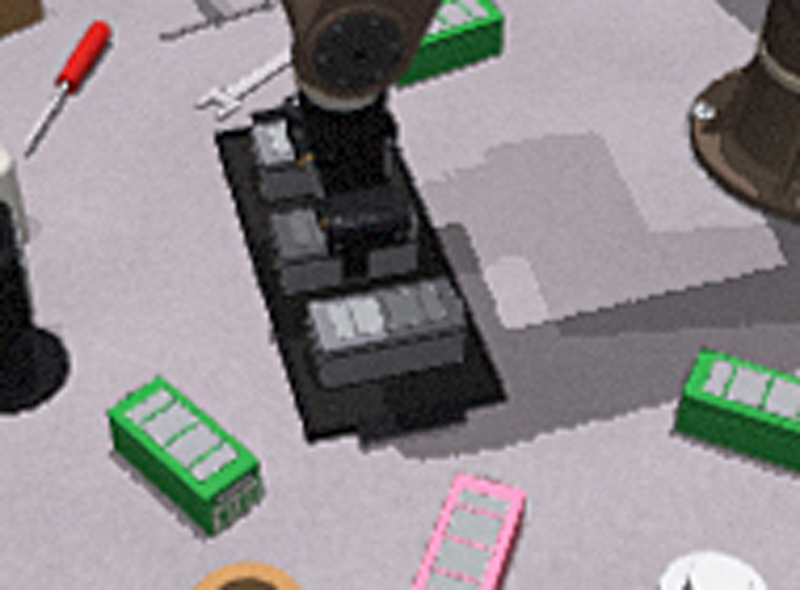

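Case 1 is back in its place at about (385,330) in this crop, unchanged from before, and the gripper is on case 2 at (370,240).

Call:
{"fn": "arm_command", "kwargs": {"motion": [-1,0,0,-10,0,0,0,-1,0,0,-40,0,0,0,-1,0,0,-80,0,0,0,-1,0,0,-110,0,0,0,-1,0,0,-125,0,0,0,-1,0,0,-130,0,0,0,-1,0,0,-130,0,0,0,-1,0,0,-130,0,0,0,-1,0,0,-130,0,0,0]}}

```text
t: 13.85
eef_pos: [486.6, -74.8, 142.1]
tcp_rot: [3.14, 0.0, -1.819]
ft_force: [-0.0, -0.6, -1.9]
opening: 0.584
```

```bash
python3 - <<'E'
from h import *
for i in range(2): p,d=ft(3)
E
```

```text
t 14.0 pos [486.79 -74.89 142.44] rot [ 179.92   -0.   -104.2 ] op 0.5897789995392712
mean [-0.035, -0.179, -2.795, 0.02, 0.056, 0.011, 0.017, -50.359, -20.153, 0.028, -0.085, -0.0]
std [0.692, 0.177, 0.223, 0.021, 0.029, 0.005, 0.007, 0.115, 0.011, 0.0, 0.0, 0.0]
t 14.15 pos [486.93 -74.92 142.82] rot [ 179.97   -0.   -104.2 ] op 0.5890766795551139
mean [-0.12, 0.116, -3.176, 0.02, 0.039, -0.029, 0.0, -50.111, -20.166, 0.028, -0.086, -0.0]
std [0.173, 0.692, 0.655, 0.005, 0.015, 0.012, 0.003, 0.029, 0.011, 0.0, 0.0, 0.0]
```

Call:
{"fn": "arm_command", "kwargs": {"motion": [-1,0,30,0,0,0,0,-1,0,0,0,0,0,0,-1,0,-40,0,0,0,0,-1,0,0,0,0,0,0,-1,0,40,0,0,0,0,-1,0,0,0,0,0,0,-1,0,-40,0,0,0,0,-1,0,0,0,0,0,0,-1,0,40,0,0,0,0,-1,0,0,0,0,0,0,-1,0,-40,0,0,0,0,-1,0,0,0,0,0,0,-1,0,40,0,0,0,0,-1,0,0,0,0,0,0,-1,0,-40,0,0,0,0,-1,0,-40,0,0,0,0,-1,0,-40,0,0,0,0,-1,0,-40,0,0,0,0,-1,0,-40,0,0,0,0]}}

```text
t: 16.05
eef_pos: [525.1, -84.5, 143.1]
tcp_rot: [3.141, -0.0, -1.819]
ft_force: [-0.3, -0.7, -2.8]
opening: 0.591
```

```bash
python3 - <<'E'
from h import *
for i in range(3): p,d=ft(3)
E
```

```text
t 16.2 pos [525.48 -84.65 143.31] rot [-179.99   -0.01 -104.2 ] op 0.589073710245965
mean [0.27, 0.212, -2.92, 0.025, 0.049, -0.004, -0.005, -54.476, -21.258, 0.028, -0.085, -0.0]
std [0.367, 0.661, 0.439, 0.047, 0.055, 0.02, 0.007, 0.073, 0.009, 0.0, 0.0, 0.0]
t 16.35 pos [525.69 -84.71 143.24] rot [-179.99   -0.   -104.2 ] op 0.5845398463957272
mean [-0.095, -0.027, -3.464, 0.051, 0.039, -0.007, 0.005, -54.663, -21.276, 0.028, -0.086, -0.0]
std [0.209, 0.27, 0.17, 0.016, 0.007, 0.05, 0.0, 0.03, 0.01, 0.0, 0.0, 0.0]
t 16.5 pos [525.75 -84.74 143.16] rot [-180.    -0.  -104.2] op 0.5885962426247313
mean [0.439, -0.249, -2.639, 0.04, 0.028, -0.016, 0.004, -54.718, -21.306, 0.028, -0.087, -0.0]
std [0.277, 0.359, 0.203, 0.021, 0.015, 0.025, 0.001, 0.004, 0.005, 0.0, 0.0, 0.0]
```

Call:
{"fn": "arm_command", "kwargs": {"motion": [-1,0,40,0,0,0,0,-1,0,80,0,0,0,0,-1,0,40,0,0,0,0,-1,0,0,0,0,0,0,-1,0,40,0,0,0,0,-1,0,80,0,0,0,0,-1,0,80,0,0,0,0,-1,0,80,0,0,0,0,-1,0,80,0,0,0,0,-1,0,80,0,0,0,0]}}

```text
t: 17.5
eef_pos: [449.1, -65.4, 143.2]
tcp_rot: [-3.141, -0.0, -1.819]
ft_force: [0.4, 0.1, -2.7]
opening: 0.585
```

```bash
python3 - <<'E'
from h import *
for i in range(3): p,d=ft(3)
E
```

```text
t 17.65 pos [448.61 -65.24 143.06] rot [-179.99   -0.   -104.2 ] op 0.5866793644567535
mean [-0.178, 0.108, -2.87, 0.064, 0.017, 0.018, 0.002, -45.815, -19.242, 0.027, -0.091, 0.0]
std [0.204, 0.287, 0.189, 0.018, 0.029, 0.04, 0.005, 0.063, 0.013, 0.0, 0.0, 0.0]
t 17.8 pos [448.38 -65.17 143.05] rot [ 180.     -0.01 -104.2 ] op 0.5879278108733793
mean [-0.059, -0.355, -2.55, 0.079, 0.02, 0.006, -0.006, -45.656, -19.227, 0.026, -0.089, 0.0]
std [0.292, 0.203, 0.124, 0.034, 0.011, 0.004, 0.0, 0.025, 0.011, 0.0, 0.001, 0.0]
t 17.95 pos [448.25 -65.14 143.08] rot [ 180.    -0.  -104.2] op 0.5859852912668349
mean [0.055, -0.31, -1.93, 0.075, 0.033, -0.003, -0.005, -45.61, -19.194, 0.026, -0.088, 0.0]
std [0.198, 0.211, 0.127, 0.027, 0.035, 0.007, 0.001, 0.003, 0.006, 0.0, 0.0, 0.0]
```

Case 2 is silent: the wrist torque stays at −0.086 whichever end the shake stops, where case 1 swung from −0.145 to −0.052. I set it back.

Call:
{"fn": "arm_command", "kwargs": {"motion": [-1,0,-20,0,0,0,0,-1,0,-36,0,0,0,0,-1,0,-40,0,0,0,0,-1,0,-40,0,0,0,0,-1,0,-40,0,0,0,0,-1,0,-40,35,0,0,0,-1,0,-40,75,0,0,0,-1,0,-40,105,0,0,0,-1,0,-40,118,0,0,0,-1,0,-40,125,0,0,0,-1,0,-40,128,0,0,0,-1,0,-40,129.5,0,0,0,-1,0,-40,130,0,0,0,-1,0,-40,130.5,0,0,0,-1,0,-40,130.8,0,0,0,-1,0,-40,130.8,0,0,0]}}

```text
t: 19.55
eef_pos: [487.3, -75.0, 13.3]
tcp_rot: [-3.14, -0.0, -1.819]
ft_force: [-0.4, 0.8, 6.7]
opening: 0.588
```

Call:
{"fn": "arm_command", "kwargs": {"motion": [1,0,0,0,0,0,0,1,0,0,0,0,0,0,1,0,0,0,0,0,0,1,0,0,0,0,0,0,1,0,0,0,0,0,0,1,0,0,-20,0,0,0,1,0,0,-70,0,0,0,1,0,0,-115,0,0,0,1,0,0,-120,0,0,0,1,0,0,-120,0,0,0,1,0,0,-120,0,0,0]}}

```text
t: 20.65
eef_pos: [486.5, -74.8, 131.3]
tcp_rot: [3.14, -0.0, -1.819]
ft_force: [-0.1, 0.4, -0.5]
opening: 1.001
```

```bash
python3 - <<'E'
from h import *
p,d=ft(2);cv2.imwrite("pics/s3.png",cv2.resize(p[:,:,::-1][120:260,170:360],(800,590),interpolation=cv2.INTER_CUBIC))
d,t=rel(env.state()["eef_pos"],-104.2,[448.3,-191.9,12],-104.2);print(d,t)
E
```

```text
t 20.75 pos [486.38 -74.78 130.9 ] rot [ 179.85    0.   -104.2 ] op 0.9984546971932494
mean [-0.238, 0.317, 0.07, 0.03, 0.039, -0.003, 0.05, -50.437, -18.982, 0.027, -0.082, -0.0]
std [0.151, 0.289, 0.17, 0.004, 0.051, 0.029, 0.007, 0.217, 0.091, 0.0, 0.003, 0.0]
[122.88   8.19 118.9 ] -0.0
```

View pics/s3.png

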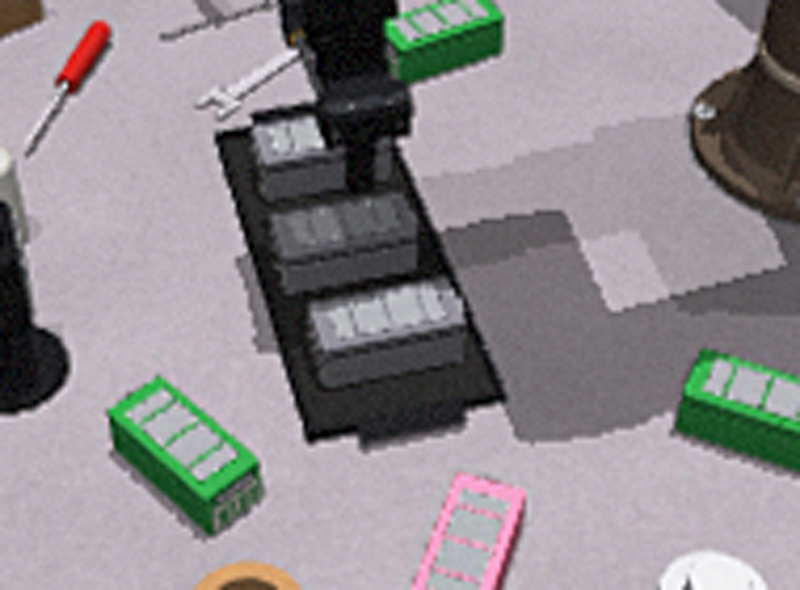

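Case 2 is back at (345,240) in the crop, with case 1 unchanged at (385,330). Next is case 3.

Call:
{"fn": "arm_command", "kwargs": {"motion": [1,45,3,0,0,0,0,1,90,6,0,0,0,0,1,115,8,0,0,0,0,1,122.5,8,0,0,0,0,1,122.5,8,10,0,0,0,1,122.5,8,50,0,0,0,1,122.5,8,85,0,0,0,1,122.5,8,108,0,0,0,1,122.5,8,117,0,0,0,1,122.5,8,119,0,0,0,1,122.5,8,119,0,0,0,-1,122.5,8,119,0,0,0,-1,122.5,8,119,0,0,0,-1,122.5,8,119,0,0,0,-1,122.5,8,119,0,0,0,-1,122.5,8,119,0,0,0,-1,122.5,8,119,0,0,0]}}

```text
t: 22.45
eef_pos: [449.4, -192.1, 13.6]
tcp_rot: [-3.141, -0.0, -1.819]
ft_force: [-1.4, -3.3, 3.8]
opening: 0.588
```

```bash
python3 - <<'E'
from h import *
p,d=ft(2);cv2.imwrite("pics/s4.png",cv2.resize(p[:,:,::-1][120:260,170:360],(800,590),interpolation=cv2.INTER_CUBIC))
E
```

```text
t 22.55 pos [ 449.42 -192.11   13.6 ] rot [-179.95   -0.03 -104.2 ] op 0.5910988753750827
mean [-1.888, -3.062, 4.839, -0.532, 0.235, 0.024, 1.761, -51.881, -9.646, 0.442, 0.065, 0.026]
std [0.399, 0.385, 0.138, 0.023, 0.041, 0.01, 0.106, 0.17, 0.061, 0.026, 0.009, 0.002]
```

Call:
{"fn": "arm_command", "kwargs": {"motion": [-1,0,0,-10,0,0,0,-1,0,0,-40,0,0,0,-1,0,0,-80,0,0,0,-1,0,0,-110,0,0,0,-1,0,0,-125,0,0,0,-1,0,0,-130,0,0,0,-1,0,0,-130,0,0,0,-1,0,0,-130,0,0,0,-1,0,0,-130,0,0,0]}}

```text
t: 23.45
eef_pos: [448.8, -191.5, 142.3]
tcp_rot: [3.14, 0.001, -1.819]
ft_force: [-0.2, 0.2, -4.0]
opening: 0.591
```

```bash
python3 - <<'E'
from h import *
for i in range(2): p,d=ft(3)
E
```

```text
t 23.6 pos [ 449.   -191.63  142.67] rot [ 179.93    0.02 -104.21] op 0.585083153776211
mean [0.462, -0.121, -3.715, 0.037, 0.04, 0.007, 0.021, -50.432, -20.343, 0.042, -0.067, -0.0]
std [0.301, 0.328, 0.384, 0.033, 0.019, 0.034, 0.007, 0.114, 0.009, 0.0, 0.001, 0.0]
t 23.75 pos [ 449.14 -191.69  143.03] rot [ 179.97    0.01 -104.2 ] op 0.5864208077515256
mean [0.061, -0.17, -3.257, 0.061, 0.043, 0.005, 0.003, -50.19, -20.363, 0.042, -0.07, -0.0]
std [0.257, 0.592, 0.336, 0.008, 0.05, 0.023, 0.005, 0.028, 0.012, 0.0, 0.001, 0.0]
```

Call:
{"fn": "arm_command", "kwargs": {"motion": [-1,0,30,0,0,0,0,-1,0,0,0,0,0,0,-1,0,-40,0,0,0,0,-1,0,0,0,0,0,0,-1,0,40,0,0,0,0,-1,0,0,0,0,0,0,-1,0,-40,0,0,0,0,-1,0,0,0,0,0,0,-1,0,40,0,0,0,0,-1,0,0,0,0,0,0,-1,0,-40,0,0,0,0,-1,0,0,0,0,0,0,-1,0,40,0,0,0,0,-1,0,0,0,0,0,0,-1,0,-40,0,0,0,0,-1,0,-40,0,0,0,0,-1,0,-40,0,0,0,0,-1,0,-40,0,0,0,0,-1,0,-40,0,0,0,0]}}

```text
t: 25.65
eef_pos: [487.3, -201.3, 143.3]
tcp_rot: [3.141, 0.0, -1.819]
ft_force: [-0.3, 0.3, -3.4]
opening: 0.588
```

```bash
python3 - <<'E'
from h import *
for i in range(3): p,d=ft(3)
E
```

```text
t 25.8 pos [ 487.64 -201.5   143.5 ] rot [-179.99   -0.01 -104.21] op 0.5863541176416668
mean [-0.116, 0.309, -4.086, 0.046, 0.044, 0.008, 0.03, -54.589, -21.462, 0.042, -0.07, -0.002]
std [0.492, 0.687, 0.278, 0.031, 0.03, 0.025, 0.014, 0.071, 0.008, 0.0, 0.0, 0.0]
t 25.95 pos [ 487.87 -201.56  143.46] rot [-179.99   -0.01 -104.21] op 0.5840205071808535
mean [-0.003, -0.129, -3.96, 0.026, 0.043, 0.004, -0.005, -54.771, -21.483, 0.042, -0.071, -0.001]
std [0.443, 0.084, 0.102, 0.046, 0.036, 0.014, 0.005, 0.029, 0.011, 0.0, 0.0, 0.0]
t 26.1 pos [ 487.93 -201.56  143.37] rot [-179.99   -0.   -104.2 ] op 0.5919008665198261
mean [0.137, -0.485, -3.888, 0.037, 0.028, -0.015, -0.013, -54.825, -21.513, 0.042, -0.072, -0.0]
std [0.41, 0.777, 0.687, 0.02, 0.045, 0.018, 0.001, 0.004, 0.006, 0.0, 0.0, 0.0]
```

Call:
{"fn": "arm_command", "kwargs": {"motion": [-1,0,40,0,0,0,0,-1,0,80,0,0,0,0,-1,0,40,0,0,0,0,-1,0,0,0,0,0,0,-1,0,40,0,0,0,0,-1,0,80,0,0,0,0,-1,0,80,0,0,0,0,-1,0,80,0,0,0,0,-1,0,80,0,0,0,0,-1,0,80,0,0,0,0]}}

```text
t: 27.1
eef_pos: [411.1, -182.2, 143.4]
tcp_rot: [-3.141, -0.0, -1.819]
ft_force: [-0.2, 0.6, -4.4]
opening: 0.582
```

```bash
python3 - <<'E'
from h import *
for i in range(3): p,d=ft(3)
E
```

```text
t 27.25 pos [ 410.76 -182.    143.25] rot [-179.99   -0.   -104.19] op 0.5867794536633817
mean [-0.101, 0.087, -4.484, 0.019, 0.067, -0.009, -0.03, -45.877, -19.431, 0.04, -0.074, 0.001]
std [0.307, 0.622, 0.2, 0.007, 0.002, 0.018, 0.013, 0.058, 0.012, 0.0, 0.0, 0.0]
t 27.4 pos [ 410.54 -181.93  143.25] rot [ 180.    -0.  -104.2] op 0.5875089083969681
mean [-0.126, 0.316, -3.447, 0.093, 0.031, -0.03, 0.003, -45.729, -19.418, 0.041, -0.072, 0.001]
std [0.101, 0.466, 0.209, 0.034, 0.023, 0.025, 0.006, 0.024, 0.01, 0.0, 0.001, 0.0]
t 27.55 pos [ 410.47 -181.92  143.31] rot [-180.    -0.  -104.2] op 0.5859577078905274
mean [-0.13, -0.003, -4.111, 0.037, 0.049, -0.01, 0.011, -45.683, -19.389, 0.041, -0.07, 0.0]
std [0.217, 0.311, 0.361, 0.025, 0.015, 0.016, 0.0, 0.004, 0.006, 0.0, 0.0, 0.0]
```

Case 3 is silent too (−0.072 and −0.070), so case 1 is the one that rattles. I set case 3 back and rise.

Call:
{"fn": "arm_command", "kwargs": {"motion": [-1,0,-20,0,0,0,0,-1,0,-36,0,0,0,0,-1,0,-40,0,0,0,0,-1,0,-40,0,0,0,0,-1,0,-40,0,0,0,0,-1,0,-40,35,0,0,0,-1,0,-40,75,0,0,0,-1,0,-40,105,0,0,0,-1,0,-40,118,0,0,0,-1,0,-40,125,0,0,0,-1,0,-40,128,0,0,0,-1,0,-40,129.5,0,0,0,-1,0,-40,130,0,0,0,-1,0,-40,130.5,0,0,0,-1,0,-40,130.8,0,0,0,-1,0,-40,130.8,0,0,0]}}

```text
t: 29.15
eef_pos: [449.5, -191.9, 13.6]
tcp_rot: [-3.14, -0.001, -1.819]
ft_force: [-1.6, -0.1, 6.3]
opening: 0.588
```

Call:
{"fn": "arm_command", "kwargs": {"motion": [1,0,0,0,0,0,0,1,0,0,0,0,0,0,1,0,0,0,0,0,0,1,0,0,0,0,0,0,1,0,0,0,0,0,0,1,0,0,-20,0,0,0,1,0,0,-70,0,0,0,1,0,0,-115,0,0,0,1,0,0,-120,0,0,0,1,0,0,-120,0,0,0,1,0,0,-120,0,0,0]}}

```text
t: 30.25
eef_pos: [448.8, -191.5, 131.6]
tcp_rot: [3.14, 0.0, -1.819]
ft_force: [-0.6, -1.2, -0.7]
opening: 0.995
```

```bash
python3 - <<'E'
from h import *
ft(2)
for n in("scene","top"):
    p,d=env.read_camera(n);p=p[:,:,::-1]
    cv2.imwrite(f"pics/{n}5.png",cv2.resize(p[120:260,170:360],(800,590),interpolation=cv2.INTER_CUBIC))
    P=cloud(n,d);hsv=cv2.cvtColor(p,cv2.COLOR_BGR2HSV)
    m=(P[...,2]>44)&(P[...,2]<64)&(P[...,0]>350)&(P[...,0]<700)&(abs(P[...,1])<260)&(hsv[...,1]<70)
    k,L,st,_=cv2.connectedComponentsWithStats(m.astype(np.uint8))
    for i in range(1,k):
        if st[i,4]<60: continue
        Q=P[L==i];(c,s,a)=cv2.minAreaRect(Q[:,:2].astype(np.float32)); print(st[i],np.array(c),np.array(s),a,"z",np.median(Q[:,2]))
d,t=rel(env.state()["eef_pos"],-104.2,[509.2,40.1,12],-104.2);print(d,t)
E
```

```text
t 30.35 pos [ 448.66 -191.43  131.18] rot [ 179.86    0.04 -104.2 ] op 0.9947849401093859
mean [-0.132, 0.289, -0.275, 0.064, 0.048, 0.025, 0.049, -49.937, -18.866, 0.04, -0.067, -0.0]
std [0.192, 0.125, 0.018, 0.014, 0.036, 0.0, 0.007, 0.212, 0.09, 0.0, 0.003, 0.0]
[230 146  33  15 324] [ 450.53 -187.34] [ 61.87 130.04] 75.42511749267578 z 52.26344743587515
[234 166  35  17 381] [489.09 -69.93] [ 62.45 130.61] 73.08426666259766 z 52.31223146776165
[243 186  38  19 446] [510.11  44.36] [ 60.19 130.57] 76.37409210205078 z 52.60663854460762
[276 236  15  11  72] [554.94 245.25] [27.17 51.65] 89.57035827636719 z 49.35900230747234
[188 179  12  24 146] [552.11 238.18] [85.41 41.14] 0.7357435822486877 z 50.621460876894616
[237 183  22  36 520] [508.98  42.08] [ 56.01 129.72] 76.04647064208984 z 54.01831053976457
[268 188  22  36 531] [487.83 -73.01] [ 55.88 130.12] 75.85047149658203 z 53.5517076273386
[-239.37   -1.74  119.34] -0.0
```

View pics/scene5.png

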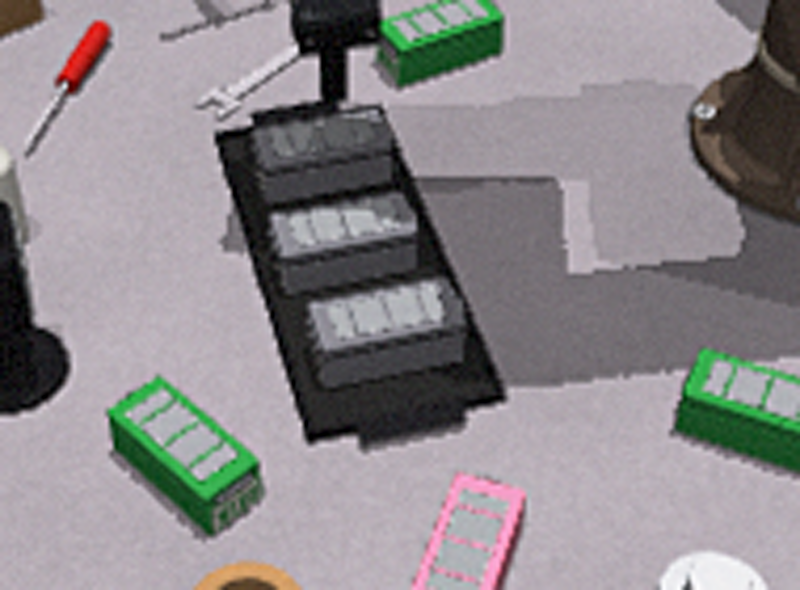

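All three cases stand squarely in the tray: case 1 at (385,330), case 2 at (345,240) and case 3 at (325,150) in the crop. The cameras read about 2–4 mm high in y compared with the gripper, so I correct the scanner position for that. Now I take case 1.

Call:
{"fn": "arm_command", "kwargs": {"motion": [1,-45,0,0,0,0,0,1,-95,-1,0,0,0,0,1,-145,-1,0,0,0,0,1,-195,-1.5,0,0,0,0,1,-228,-1.5,0,0,0,0,1,-239.4,-1.5,0,0,0,0,1,-239.4,-1.5,5,0,0,0,1,-239.4,-1.5,50,0,0,0,1,-239.4,-1.5,85,0,0,0,1,-239.4,-1.5,108,0,0,0,1,-239.4,-1.5,117,0,0,0,1,-239.4,-1.5,119,0,0,0,1,-239.4,-1.5,119,0,0,0,-1,-239.4,-1.5,119,0,0,0,-1,-239.4,-1.5,119,0,0,0,-1,-239.4,-1.5,119,0,0,0,-1,-239.4,-1.5,119,0,0,0,-1,-239.4,-1.5,119,0,0,0,-1,-239.4,-1.5,119,0,0,0]}}

```text
t: 32.35
eef_pos: [509.4, 40.0, 13.6]
tcp_rot: [-3.141, -0.0, -1.819]
ft_force: [-0.6, -0.1, 2.7]
opening: 0.588
```

```bash
python3 - <<'E'
from h import *
ft(2)
E
```

```text
t 32.45 pos [509.44  40.03  13.64] rot [-179.99   -0.   -104.2 ] op 0.5880729250369424
mean [-0.817, 0.477, 3.355, 0.181, 0.101, 0.037, -0.188, -55.248, -11.719, -0.044, -0.193, 0.015]
std [0.298, 0.16, 0.259, 0.047, 0.031, 0.015, 0.037, 0.089, 0.005, 0.004, 0.006, 0.002]
```

Call:
{"fn": "arm_command", "kwargs": {"motion": [-1,0,0,-10,0,0,0,-1,0,0,-40,0,0,0,-1,0,0,-70,0,0,0,-1,0,0,-88,0,0,0,-1,0,0,-91,0,0,0,-1,0,0,-91,0,0,0,-1,0,0,-91,0,0,0,-1,0,0,-91,0,0,0,-1,0,0,-91,0,0,0]}}

```text
t: 33.35
eef_pos: [509.1, 40.0, 103.7]
tcp_rot: [3.14, -0.0, -1.819]
ft_force: [0.3, -0.2, -4.7]
opening: 0.589
```

```bash
python3 - <<'E'
from h import *
ft(3);s=env.state()
d,t=rel(s["eef_pos"],-104.2,[675.9,-68.5,104],-104.0);print(d,t)
d,t=rel(s["eef_pos"],-104.2,[656.5,-63.7,104],-104.0);print(d,t)
E
```

```text
t 33.5 pos [509.27  39.98 104.11] rot [ 179.96   -0.01 -104.2 ] op 0.5892596330469698
mean [-0.447, -0.58, -5.279, 0.072, 0.022, -0.012, -0.0, -54.965, -18.762, 0.009, -0.083, -0.0]
std [0.618, 0.626, 0.467, 0.017, 0.042, 0.024, 0.002, 0.046, 0.011, 0.0, 0.0, 0.0]
[  64.29 -188.15    0.11] -0.20000000000000284
[  64.4  -168.17    0.11] -0.20000000000000284
```

Call:
{"fn": "arm_command", "kwargs": {"motion": [-1,8,-20,0,0,0,0,-1,20,-50,0,0,0,0,-1,33,-85,0,0,0,0,-1,45,-120,0,0,0,0,-1,55,-145,0,0,0,0,-1,61,-160,0,0,0,0,-1,64,-167,0,0,0,0,-1,64,-168,0,0,0,0,-1,64,-168,0,0,0,0,-1,64,-168,0,0,0,0,-1,64,-168,0,0,0,0]}}

```text
t: 34.6
eef_pos: [656.2, -62.7, 104.8]
tcp_rot: [3.142, -0.0, -1.818]
ft_force: [0.6, 0.8, -5.7]
opening: 0.586
```

```bash
python3 - <<'E'
from h import *
ft(4)
for n in("scene","top"):
    p,d=env.read_camera(n);p=p[:,:,::-1]
    a=(slice(150,235),slice(130,260)) if n=="scene" else (slice(85,185),slice(220,340))
    cv2.imwrite(f"pics/{n}6.png",cv2.resize(p[a],(780,510 if n=="scene" else 600),interpolation=cv2.INTER_CUBIC))
    np.save(f"pics/{n}6d.npy",d);cv2.imwrite(f"pics/{n}6f.png",p)
    P=cloud(n,d)
    m=(P[...,2]>60)&(P[...,2]<170)&(P[...,0]>560)&(P[...,0]<900)&(P[...,1]>-200)&(P[...,1]<60)
    for lo,hi in((138,152),(158,169)):
        mm=m&(P[...,2]>lo)&(P[...,2]<hi)
        k,L,st,_=cv2.connectedComponentsWithStats(mm.astype(np.uint8))
        for i in range(1,k):
            if st[i,4]<40: continue
            Q=P[L==i];(c,s,an)=cv2.minAreaRect(Q[:,:2].astype(np.float32)); print(n,lo,st[i],np.array(c),np.array(s),an,"z",np.median(Q[:,2]),Q.min(0),Q.max(0))
E
```

```text
t 34.8 pos [656.42 -63.09 104.64] rot [-180.     -0.01 -104.19] op 0.587599257589486
mean [0.177, 0.103, -4.647, 0.079, 0.071, 0.018, 0.031, -71.458, -23.935, 0.019, -0.106, 0.001]
std [0.385, 0.24, 0.263, 0.01, 0.039, 0.05, 0.029, 0.062, 0.013, 0.001, 0.0, 0.0]
scene 138 [221 164   8  12  63] [603.94 -45.52] [60.72 20.6 ] 71.91260528564453 z 143.14828157686918 [592.44 -76.44 138.14] [621.85 -16.82 148.16]
scene 138 [190 169  12  13 111] [703.83 -70.38] [55.87 31.15] 77.62831115722656 z 143.37270893542973 [685.51 -98.09 138.12] [723.59 -41.93 149.  ]
scene 138 [158 174  18  16  64] [790.73 -72.04] [77.16 39.7 ] 26.12904167175293 z 144.55161298498666 [ 764.84 -106.85  138.26] [831.71 -52.93 151.68]
scene 158 [157 168  17  17 233] [798.06 -92.94] [74.16 51.66] 71.41988372802734 z 163.30008857312646 [ 766.09 -132.95  158.3 ] [828.71 -53.56 168.87]
top 158 [274 106  23  18 238] [796.81 -97.54] [73.37 54.93] 77.08625793457031 z 163.41613772365804 [ 765.54 -138.01  158.1 ] [828.28 -59.97 169.  ]
```

View pics/scene6.png

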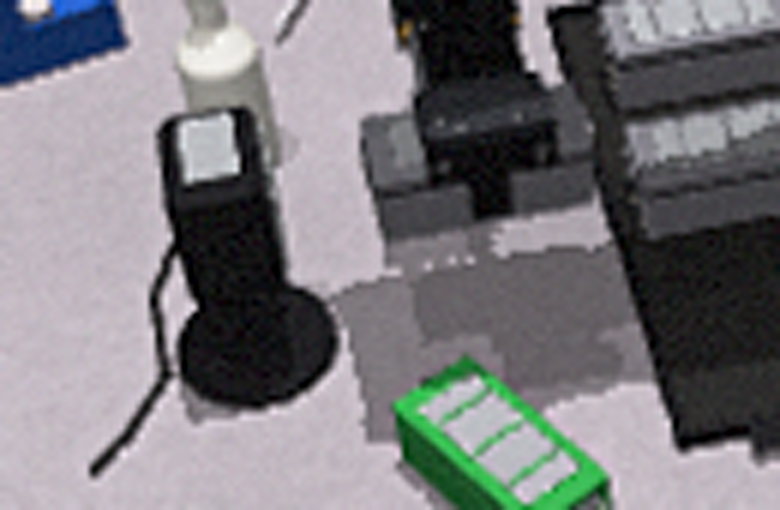

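View pics/top6.png

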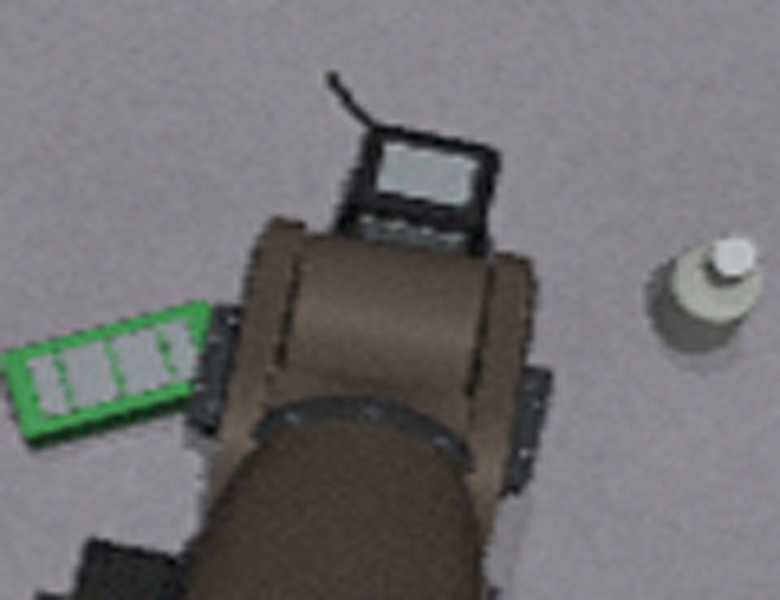

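The scene crop shows the held case (370–590,120–240) level and in line with the scanner head at (220,200), with open space between them. The label end is about 55 mm from the glass by my estimate. I close in by 22 mm.

Call:
{"fn": "arm_command", "kwargs": {"motion": [-1,0,-4,0,0,0,0,-1,0,-10,0,0,0,0,-1,0,-16,0,0,0,0,-1,0,-20,0,0,0,0,-1,0,-22,0,0,0,0,-1,0,-22,0,0,0,0,-1,0,-22,0,0,0,0,-1,0,-22,0,0,0,0,-1,0,-22,0,0,0,0]}}

```text
t: 35.8
eef_pos: [677.8, -68.6, 104.6]
tcp_rot: [-3.142, -0.0, -1.819]
ft_force: [0.3, -0.4, -5.4]
opening: 0.587
```

```bash
python3 - <<'E'
from h import *
ft(4)
p,d=env.read_camera("scene");p=p[:,:,::-1];cv2.imwrite("pics/s7.png",cv2.resize(p,(800,600),interpolation=cv2.INTER_CUBIC))
P=cloud("scene",d);m=(P[...,2]>138)&(P[...,2]<152)&(P[...,0]>560)&(P[...,0]<760)&(P[...,1]>-200)&(P[...,1]<60)
k,L,st,_=cv2.connectedComponentsWithStats(m.astype(np.uint8))
for i in range(1,k):
    if st[i,4]>40:
        Q=P[L==i];(c,s,an)=cv2.minAreaRect(Q[:,:2].astype(np.float32)); print(np.array(c),np.array(s),an,np.median(Q[:,2]))
E
```

```text
t 36.0 pos [677.86 -68.64 104.57] rot [-180.    -0.  -104.2] op 0.5920424124080725
mean [-0.065, -0.096, -4.818, 0.044, 0.036, -0.018, 0.0, -73.902, -24.717, 0.019, -0.104, 0.0]
std [0.346, 0.604, 0.357, 0.022, 0.015, 0.012, 0.003, 0.02, 0.004, 0.0, 0.0, 0.0]
[625.75 -50.85] [54.95 21.85] 70.2915267944336 143.03427100486982
[725.67 -75.  ] [57.33 29.27] 77.06552124023438 143.74051888161011
```

View pics/s7.png

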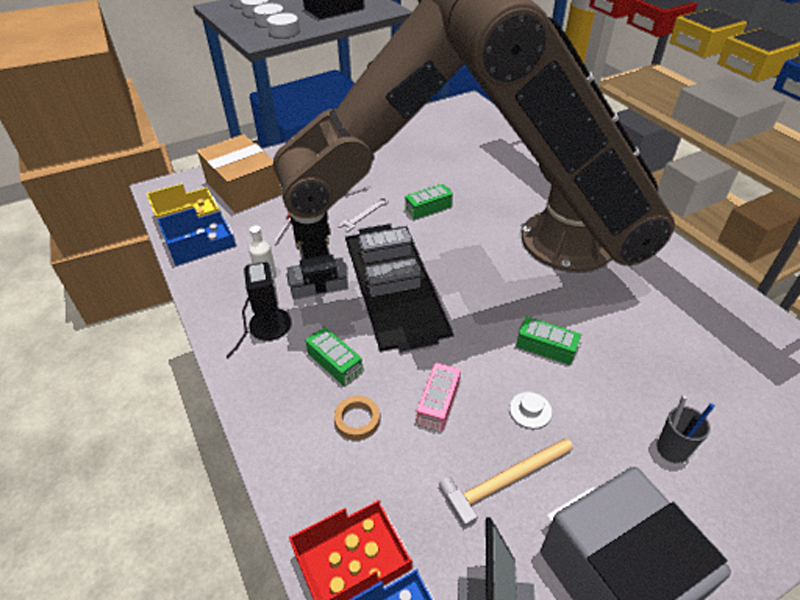

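The full view shows the case held at (318,272) in front of the scanner head at (262,285) with a gap between them. The two silent cases are in the tray at (385,240) and (393,275), and everything else is where it was. I hand the job in.

```bash
python3 - <<'E'
from cell import env
print(env.job_done())
E
```

```text
the job is handed in; nothing more can be done
None
```

I lifted, shook and set back each case from left to right, then took the left one, case 1, to the scanner. I handed in at 36 s, still holding it there.

- **Which one rattles:** Case 1. Its wrist torque read about −0.145 N·m when a shake stopped at the far end and −0.052 at the near end. That matches a 0.12 kg ball rolling about 38 mm either way. Cases 2 and 3 stayed the same within a few thousandths, −0.085 to −0.091 and −0.070 to −0.074.
- **Final hold:** The case is level with its centre about 120 mm up. Its labelled end is about 33 mm from the glass, within a few mm. Sideways it was lined up to under 1 mm by my estimate. The case's angle is −14.2° against about −14° for the scanner; the single scanner estimates ran from −13° to −19°. The wrist force showed only the weight of the case, and the last picture showed a clear gap.
- **Other things on the bench:** Cases 2 and 3 stand in the tray, and nothing else looked disturbed in the last picture.

**Checks that disagreed:** The two cameras read about 2 and 4–5 mm too far left compared with the gripper, so I corrected the scanner position for that. It also means gripping the cases probably moved them about 3 mm sideways from where they first stood, and I left that uncorrected. The hand hid the top view of the final gap, so that figure comes from the scene camera and the arm's own position.

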